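# Push a gearbox housing into its locating corner

## Task

Locate the aluminium gearbox housing for assembly: first push it across the mat until its long side lies flat against the steel fence, still clear of the end stop, then push it along the fence until its end sits against the end stop. Only push it, never lift or tip it; leave it resting flush on both, and leave the pinion, oil can, spray bottle and screwdriver where they are.

Things in the scene. Friction and masses are not known exactly. Their poses are not given: they have to be found in the camera images.
- housing: loose cast-aluminium block, 86 mm along its x, 110 mm along its y (long side), 45 mm high, flat upright sides; a low round bearing cover (82 mm across, 8 mm high, brass bush in it) makes 53 mm in all. About 0.6 kg, slides on the bench. Origin: centre of underside. Starts on the robot's side of the fence, its centre 101 to 141 mm from the fence face, up to 0.35 rad askew
- fence: fixed steel fence, upright 520 mm long, 12 mm thick, 40 mm high, beyond the housing, with a low screwed foot behind it. Origin: at bench level, middle of the front face that looks to the robot; its x points away from the robot through the fence, y runs along it. The housing touches it when its centre is 43 mm in front of this face
- stop: fixed end stop: steel block 70 mm (its x, out from the fence's front face) by 30 mm (its y, along the fence) by 40 mm high, square to the fence and touching it, near its left or right end (180 to 210 mm from its middle; which end changes). Origin: centre of underside. The housing touches it when their centres are 70 mm apart along the fence
- pinion: loose steel bevel pinion standing in front of the fence near the end that has no stop (180 to 210 mm from the fence's middle), 62 mm across its teeth, 32 mm high; origin at the centre of its underside; not to be disturbed
- oilcan: loose red oil can, 64 mm across, 85 mm high, with a thin spout rising to 128 mm; to the right of the work; origin at the centre of its underside; not to be disturbed
- bottle: loose white spray bottle, 76 mm across, 155 mm high, black head; to the left of the work; origin at the centre of its underside; not to be disturbed
- screwdriver: loose screwdriver lying behind the fence, roughly along it, about 200 mm long; not to be disturbed
There are look-alikes about, which are no part of the job. Leave any brown or turquoise look-alike of the stop alone.

How it is judged:
On the way, in this order (a step that is already met when the one before it is completed fails the run):
1. the housing's long side lies flat against the fence, at least 15 mm short of the end stop (x of housing in the frame of fence above -0.0465 m and angle between the y axis of housing and the y axis of fence, either way round below 0.035 rad and (y of housing in the frame of stop above 0.085 m or y of housing in the frame of stop below -0.085 m)), for 0.2 s.
2. the housing, still flat against the fence, has been pushed along it up to the end stop (x of housing in the frame of fence above -0.0465 m and angle between the y axis of housing and the y axis of fence, either way round below 0.035 rad and y of housing in the frame of stop between -0.0735 and 0.0735 m and y of housing in the frame of fence between -0.19 and 0.19 m), for 0.2 s.
At the end, for the whole second after the job is handed in: the housing rests flat on the bench, its long side within 3.5 mm of the fence and in line with it to 0.035 rad (2 degrees), its end within 3.5 mm of the end stop, at rest (all of step 2 and height (world z) of housing below 0.004 m and angle between housing's own z axis and vertical below 0.03 rad and linear speed of housing below 0.01 m/s); the robot touches nothing.
It fails at once if the housing is lifted or tipped (5 mm up, or 0.12 rad of tilt) (height (world z) of housing above 0.005 m or angle between housing's own z axis and vertical above 0.12 rad).
It fails at once if the pinion is moved more than 15 mm (distance of pinion from where it was at the start of the episode above 0.015 m).
It fails at once if the oilcan is moved more than 15 mm (distance of oilcan from where it was at the start of the episode above 0.015 m).
It fails at once if the bottle is moved more than 15 mm (distance of bottle from where it was at the start of the episode above 0.015 m).
It fails at once if the screwdriver is moved more than 15 mm (distance of screwdriver from where it was at the start of the episode above 0.015 m).
It also fails if it takes over 48 s, if anything falls off the work surface, if the arm or the gripper's body presses on something with over 40 N, if the wrist force passes 120 N, or if a joint passes its speed limit or range.

## Robot

A 6-joint arm with a two-finger parallel gripper is mounted at the origin on the work surface. World frame = base frame: x ahead of the robot, y to its left, z up, the work surface at z = 0. Lengths are in m, angles in rad, forces in N, time in s.
With the tool pointing down it reaches from about 0.25 to 0.8 m from the base axis. Payload 8.5 kg.
Tool frame: the origin (TCP) lies at the very end of the fingers, on their centre line; the grasp point (between the pads) lies 19 mm behind it; z points along the fingers, y is the line along which they close (so a half turn about z gives the same grasp; the last joint's range is limited). The gripper opens to 85 mm and grips with 20 to 120 N. Pads are 22 mm wide; open, the fingers measure 114 mm over their backs; the gripper's body (76 mm by 85 mm) begins 54 mm behind the grasp point. The pads swing forward as they close: fully open they stand 13 mm farther back than shut.
Start: joints at [1.293, 0.238, -0.013, 1.319, 0, 1.571], TCP at [0.144, 0.505, 0.231] pointing down, gripper open.
Joint ranges: [-2.66, 2.66], [-1.03, 1.9], [-1.14, 1.46], [-1.82, 2.27], [-1.45, 1.34], [-3.14, 3.14]. Speed limits (rad/s): [2.22, 2.22, 2.79, 3.14, 3.14, 3.14].

## Interface

Orientations are given as a unit quaternion [w, x, y, z].
In Python, from rig import env gives the robot as it stands.
- The arm moves only by the shell command python3 -m pendant 'ROWS'. ROWS is JSON, a list of rows, each an object of numbers: "wx", "wy", "wz": the turn, a rotation vector about the world's x, y, z in rad; "dx", "dy", "dz": the shift along the world's x, y, z in cm; "claw": the opening, from 0 (shut) to 1 (fully open). In form: [{"wx": .., "wy": .., "wz": .., "dx": .., "dy": .., "dz": .., "claw": ..}, ...]. A call has 1 to 10 rows; each row shifts and turns the commanded pose from where the row before left it; what a row does not reach is not made up. A row lasts 1/10 s, in which the tool goes at most 50 mm and 8.59 degrees, less where a joint would pass 70% of its speed; a pose out of reach is approached as far as the arm can. A call with a gripper value outside its range is refused whole. The fingers move at their own pace and stop on an object; the grip force is fixed at half the most. Time passes only in rows, so rows that do not move let the fingers close. It gives the time, the measured TCP pose, the force, the opening and the grip force at its end, in the units of the state.
- env.read_state(): the state, without advancing time (a new reading comes with each control period).
- env.capture(name): name is "side" or "top" or "wrist"; returns a dict with "pixels" (480x640x3 uint8, red, green, blue), "K" (3x3 intrinsics, pixels), "k1" (the pictures are not rectified: a ray, as slopes to the right and down, at radius r is drawn at 1 + k1 r^2 times it, then the intrinsics apply), "eye" and "rotation" of the camera in the world. Camera axes: x right, y up, looking along -z (the intrinsics and any distortion apply to the point x, -y, -z); pixel columns grow to the right and rows downward; lengths in m; the calibration is good to about 2 mm. A picture is of the moment at which its call begins. There is no depth.
- env.sign_off(): hands the job in; it is judged then, once.
The state is a dict: "time_s": time; "joints": joint angles; "joint_velocities": joint speeds; "effort": joint torques, N m; "tool_pos": TCP position; "eef_rot": TCP orientation; "ft_force": force on the tool from outside, world axes, zero at the start; "wrist_torque": the same for the moment, N m; "finger_gap": opening from 0.0 (shut) to 1.0 (fully open); "finger_force": force on a finger pad.
Only numpy, scipy, OpenCV 4.12 (cv2) and the standard library are available. Lean on these libraries where they do the work, as an engineer would, in place of code of your own. Each camera call takes 0.05 s, during which the arm holds its last target. There are 200 camera calls.

## Working session

There is one attempt and no reset: what is moved stays moved. The work goes in short steps, Python scripts to look and compute and a shell command to move; the robot and the scene stay as the last step left them, time stands still between calls to the robot, and variables do not carry over. Pictures are saved under pics/ and viewed, at most 10 in all, crops included, and the job is handed in when it is done.

```bash
ls; mkdir -p pics; cat > h.py <<'E'
from rig import env
import cv2, numpy as np
def cap(n,f=None):
    c=env.capture(n)
    if f: cv2.imwrite('pics/'+f,c['pixels'][:,:,::-1])
    return c
def ray(c,uv,z):
    K=np.array(c['K']);d=np.array([c['k1'],0,0,0],float)
    p=cv2.undistortPoints(np.array(uv,float).reshape(-1,1,2),K,d).reshape(-1,2)
    v=np.c_[p[:,0],-p[:,1],-np.ones(len(p))]@np.array(c['rotation']).T
    e=np.array(c['eye']);return e+v*((z-e[2])/v[:,2])[:,None]
E
python3 - <<'E'
from h import *
c=cap('top','t1.png');print(c['eye'],c['k1']);c=cap('side','s1.png');print(c['eye']);print(env.read_state())
E
```

```text
pics
[0.49068156 0.01823753 1.09946406] -0.08644251939572192
[-0.29726661 -1.00920875  0.90712789]
{'time_s': 0.1, 'joints': array([ 1.29297936e+00,  2.38737737e-01, -1.41493860e-02,  1.31917402e+00,
       -7.90717712e-06,  1.57080187e+00]), 'joint_velocities': array([ 4.79972090e-04,  6.54980952e-06,  2.08031080e-03, -5.64238909e-04,
        1.36875387e-03, -1.45509038e-04]), 'effort': array([ 1.12191632e-03, -5.39719427e+01,  3.46999133e+01,  1.33870711e-02,
        1.43226562e-04,  3.25211985e-06]), 'tool_pos': array([0.14389091, 0.50453116, 0.23074101]), 'eef_rot': array([-8.36472046e-05,  1.38464910e-01,  9.90367138e-01, -6.26863031e-04]), 'ft_force': array([-1.17420323,  0.4722876 , -0.96669503]), 'wrist_torque': array([0.07082513, 0.02131801, 0.03231764]), 'finger_force': 0.0, 'finger_gap': 0.9990309368970736}
```

View pics/t1.png

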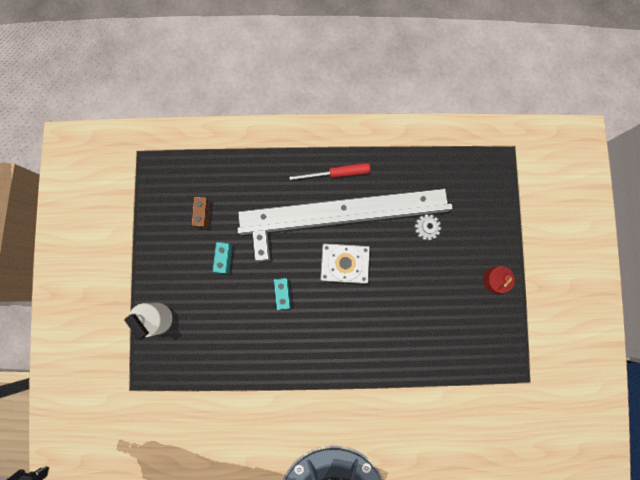

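View pics/s1.png

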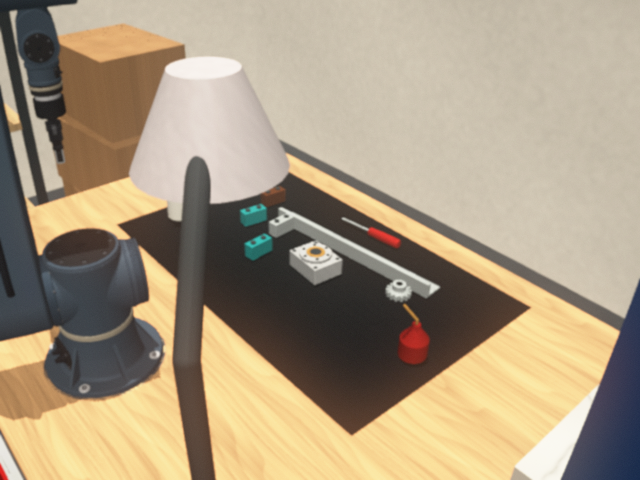

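```bash
python3 - <<'E'
from h import *
im=cv2.imread('pics/t1.png')
cv2.imwrite('pics/z1.png',cv2.resize(im[180:320,200:465],(795,420),interpolation=cv2.INTER_CUBIC))
E
```

```text
(no output)
```

View pics/z1.png

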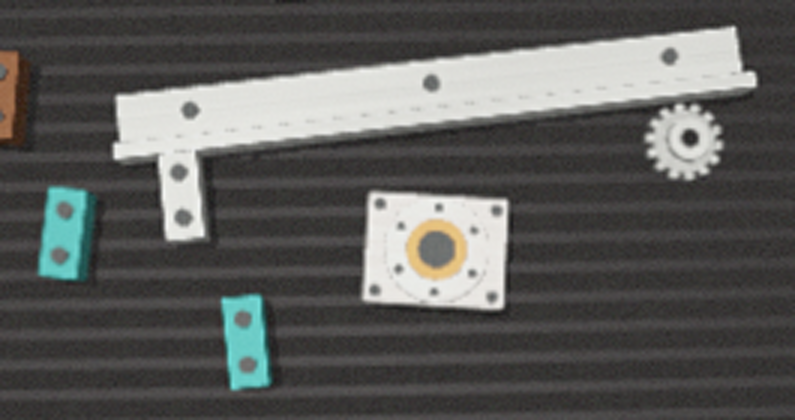

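The zoom (×3, offset 200,180) shows the fence top front edge running from about (238,233) to (452,208), the stop at (261,245), the housing at (345,264) and the pinion at (428,227).

```bash
cat >> h.py <<'E'
def blobs(im,thr=150):
    h=cv2.cvtColor(im,cv2.COLOR_RGB2HSV)
    m=((h[:,:,2]>thr)&(h[:,:,1]<50)).astype(np.uint8)
    k=np.zeros_like(m);k[160:380,135:520]=1
    return m*k
def ang(v): return float(np.arctan2(v[1],v[0]))
def housing(c,ff):
    m=blobs(c['pixels']);cs,_=cv2.findContours(m,cv2.RETR_EXTERNAL,cv2.CHAIN_APPROX_NONE)
    for q in cs:
        a=cv2.contourArea(q);x,y,w,hh=cv2.boundingRect(q)
        if 1200<a<3500 and w<75:
            # back edge hidden shading: use footprint of top face
            p=ray(c,q[:,0,:],0.045)[:,:2]
            r=cv2.minAreaRect((p*1000).astype(np.float32));b=cv2.boxPoints(r)/1000
            e=[b[1]-b[0],b[2]-b[1]];L=max(e,key=np.linalg.norm)
            if L[1]<0:L=-L
            ce=np.array(r[0])/1000
            print('housing c',ce.round(4),'size',r[1],'long-axis angle from +y',round(ang(L)-np.pi/2,4))
            return ce,ang(L)-np.pi/2
E
python3 - <<'E'
from h import *
c=env.capture('top');im=c['pixels']
housing(c,0)
m=blobs(im)
# fence front top edge: lowest mask pixel in columns, between stop and pinion
pts=[]
g=cv2.cvtColor(im,cv2.COLOR_RGB2GRAY).astype(float)
for u in range(278,410,3):
    y0=int(233-(u-240)*24/212)
    col=np.array(g[y0-5:y0+8,u]); k=np.argmax(col[:-1]-col[1:]); pts.append((u,y0-5+k+.5))
P=ray(c,pts,0.04)[:,:2]
vx,vy,x0,y0=cv2.fitLine(P.astype(np.float32),cv2.DIST_HUBER,0,.001,.001).ravel()
if vy<0: vx,vy=-vx,-vy
print('fence line pt',x0,y0,'ang from +y',np.arctan2(vy,vx)-np.pi/2, 'res',np.abs((P-[x0,y0])@[vy,-vx]).max())
E0=ray(c,[(238,232.5),(452,208)],.04);print('ends',E0)
print('stop corners',ray(c,np.array([(159,157),(200,155),(206,239),(166,241)])/3+[200,180],.04))
print('pinion',ray(c,[(428,227)],.03),'turq',ray(c,[(282,294)],.04))
print(env.read_state()['time_s'])
E
```

```text
Traceback (most recent call last):
  File "h.py", line 24, in housing
    p=ray(c,q[:,0,:],0.045)[:,:2]
      ~~~^^^^^^^^^^^^^^^^^^
  File "h.py", line 10, in ray
    v=np.c_[p[:,0],-p[:,1],-np.ones(len(p))]@np.array(c['rotation']).T
      ~~~~~~~~~~~~~~~~~~~~~~~~~~~~~~~~~~~~~~^~~~~~~~~~~~~~~~~~~~~~~~~~
ValueError: matmul: Input operand 1 has a mismatch in its core dimension 0, with gufunc signature (n?,k),(k,m?)->(n?,m?) (size 4 is different from 3)
```

Rotation is a quaternion.

```bash
sed -i "s/@np.array(c\['rotation'\]).T/@R.from_quat(c['rotation'],scalar_first=True).as_matrix().T/; 1i from scipy.spatial.transform import Rotation as R" h.py
cat > m.py <<'E'
from h import *
c=env.capture('top');im=c['pixels']
housing(c,0)
m=blobs(im)
pts=[]
g=cv2.cvtColor(im,cv2.COLOR_RGB2GRAY).astype(float)
for u in range(278,410,3):
    y0=int(233-(u-240)*24/212)
    col=np.array(g[y0-5:y0+8,u]); k=np.argmax(col[:-1]-col[1:]); pts.append((u,y0-5+k+.5))
P=ray(c,pts,0.04)[:,:2]
vx,vy,x0,y0=cv2.fitLine(P.astype(np.float32),cv2.DIST_HUBER,0,.001,.001).ravel()
if vy<0: vx,vy=-vx,-vy
print('fence line pt',x0,y0,'ang from +y',np.arctan2(vy,vx)-np.pi/2, 'res',np.abs((P-[x0,y0])@[vy,-vx]).max())
E0=ray(c,[(238,232.5),(452,208)],.04);print('ends',E0)
print('stop corners',ray(c,np.array([(159,157),(200,155),(206,239),(166,241)])/3+[200,180],.04))
print('pinion',ray(c,[(428,227)],.03),'turq',ray(c,[(282,294)],.04))
print(env.read_state()['time_s'])
E
python3 m.py
```

```text
housing c [ 0.5605 -0.0368] size (110.64886474609375, 86.98008728027344) long-axis angle from +y -0.0764
fence line pt 0.6623107 -0.03431673 ang from +y 0.10108733 res 0.0012049431272889686
ends [[ 0.63697511  0.21608259  0.04      ]
 [ 0.68980033 -0.30110208  0.04      ]]
stop corners [[0.63685703 0.18016277 0.04      ]
 [0.63799184 0.14749666 0.04      ]
 [0.5709995  0.14272408 0.04      ]
 [0.56985144 0.17434956 0.04      ]]
pinion [[ 0.6453643  -0.24231702  0.03      ]] turq [[0.48975632 0.11152876 0.04      ]]
0.2
```

```bash
A='x'; 
python3 -m pendant '[{"dx":1.46,"dy":-2.5,"wz":0.0172},{"dx":1.46,"dy":-2.5,"wz":0.0172},{"dx":1.46,"dy":-2.5,"wz":0.0172},{"dx":1.46,"dy":-2.5,"wz":0.0172},{"dx":1.46,"dy":-2.5,"wz":0.0172},{"dx":1.46,"dy":-2.5,"wz":0.0172},{"dx":1.46,"dy":-2.5,"wz":0.0172},{"dx":1.46,"dy":-2.5,"wz":0.0172},{"dx":1.46,"dy":-2.5,"wz":0.0172},{"dx":1.46,"dy":-2.5,"wz":0.0172}]'
python3 -m pendant '[{"dx":1.46,"dy":-2.5,"wz":0.0172},{"dx":1.46,"dy":-2.5,"wz":0.0172},{"dx":1.46,"dy":-2.5,"wz":0.0172},{"dx":1.46,"dy":-2.5,"wz":0.0172},{"dx":1.46,"dy":-2.5,"wz":0.0172},{"dx":1.46,"dy":-2.5,"wz":0.0172},{"dx":1.46,"dy":-2.5,"wz":0.0172},{"dx":1.46,"dy":-2.5,"wz":0.0172},{"dx":1.46,"dy":-2.5,"wz":0.0172},{"dx":1.46,"dy":-2.5,"wz":0.0172}]'
python3 -m pendant '[{"dx":1.46,"dy":-2.5,"wz":0.0172,"claw":0.7},{"dx":1.46,"dy":-2.5,"wz":0.0172,"claw":0.7},{"claw":0.7},{"claw":0.7}]'
python3 -c "
from h import *
s=env.read_state();print(s['tool_pos'],R.from_quat(s['eef_rot'],scalar_first=True).as_matrix(),s['time_s'],s['finger_gap'])"
```

```text
[0.14390439 0.504626   0.23091903] [[-9.61662930e-01  2.74234124e-01 -2.31206517e-04]
 [ 2.74234221e-01  9.61662552e-01 -8.53051085e-04]
 [-1.15930677e-05 -8.83752346e-04 -9.99999609e-01]] 0.2 1.0031174964153091invalid input
invalid input
invalid input
```

```bash
python3 -m pendant '[{"wx":0,"wy":0,"wz":0.0172,"dx":1.46,"dy":-2.5,"dz":0,"claw":1},{"wx":0,"wy":0,"wz":0.0172,"dx":1.46,"dy":-2.5,"dz":0,"claw":1},{"wx":0,"wy":0,"wz":0.0172,"dx":1.46,"dy":-2.5,"dz":0,"claw":1},{"wx":0,"wy":0,"wz":0.0172,"dx":1.46,"dy":-2.5,"dz":0,"claw":1},{"wx":0,"wy":0,"wz":0.0172,"dx":1.46,"dy":-2.5,"dz":0,"claw":1},{"wx":0,"wy":0,"wz":0.0172,"dx":1.46,"dy":-2.5,"dz":0,"claw":1},{"wx":0,"wy":0,"wz":0.0172,"dx":1.46,"dy":-2.5,"dz":0,"claw":1},{"wx":0,"wy":0,"wz":0.0172,"dx":1.46,"dy":-2.5,"dz":0,"claw":1},{"wx":0,"wy":0,"wz":0.0172,"dx":1.46,"dy":-2.5,"dz":0,"claw":1},{"wx":0,"wy":0,"wz":0.0172,"dx":1.46,"dy":-2.5,"dz":0,"claw":1}]'
```

```text
time_s: 1.2
tool_pos: [0.2903, 0.2537, 0.2313]
eef_rot: [0.0, 0.052, 0.999, -0.0]
ft_force: [-0.1, 0.5, 0.6]
finger_gap: 1.0
finger_force: 0.0
```

```bash
python3 -m pendant '[{"wx":0,"wy":0,"wz":0.0172,"dx":1.46,"dy":-2.5,"dz":0,"claw":1},{"wx":0,"wy":0,"wz":0.0172,"dx":1.46,"dy":-2.5,"dz":0,"claw":1},{"wx":0,"wy":0,"wz":0.0172,"dx":1.46,"dy":-2.5,"dz":0,"claw":1},{"wx":0,"wy":0,"wz":0.0172,"dx":1.46,"dy":-2.5,"dz":0,"claw":1},{"wx":0,"wy":0,"wz":0.0172,"dx":1.46,"dy":-2.5,"dz":0,"claw":1},{"wx":0,"wy":0,"wz":0.0172,"dx":1.46,"dy":-2.5,"dz":0,"claw":0.7},{"wx":0,"wy":0,"wz":0.0172,"dx":1.46,"dy":-2.5,"dz":0,"claw":0.7},{"wx":0,"wy":0,"wz":0.0172,"dx":1.46,"dy":-2.5,"dz":0,"claw":0.7},{"wx":0,"wy":0,"wz":0.0172,"dx":1.46,"dy":-2.5,"dz":0,"claw":0.7},{"wx":0,"wy":0,"wz":0.0172,"dx":1.46,"dy":-2.5,"dz":0,"claw":0.7}]'
python3 -m pendant '[{"wx":0,"wy":0,"wz":0.0172,"dx":1.5,"dy":-2.5,"dz":-1,"claw":0.7},{"wx":0,"wy":0,"wz":0.0172,"dx":1.5,"dy":-2.5,"dz":-3,"claw":0.7},{"wx":0,"wy":0,"wz":0,"dx":0,"dy":0,"dz":-4,"claw":0.7},{"wx":0,"wy":0,"wz":0,"dx":0,"dy":0,"dz":-4,"claw":0.7},{"wx":0,"wy":0,"wz":0,"dx":0,"dy":0,"dz":-4,"claw":0.7},{"wx":0,"wy":0,"wz":0,"dx":0,"dy":0,"dz":-3,"claw":0.7},{"wx":0,"wy":0,"wz":0,"dx":0,"dy":0,"dz":-2,"claw":0.7},{"wx":0,"wy":0,"wz":0,"dx":0,"dy":0,"dz":-0.8,"claw":0.7},{"wx":0,"wy":0,"wz":0,"dx":0,"dy":0,"dz":0,"claw":0.7}]'
```

```text
time_s: 2.2
tool_pos: [0.4364, 0.0036, 0.2312]
eef_rot: [0.0, -0.033, 0.999, -0.0]
ft_force: [-0.1, 0.2, 0.7]
finger_gap: 0.698
finger_force: 0.0
time_s: 3.1
tool_pos: [0.4653, -0.0451, 0.0126]
eef_rot: [-0.001, -0.05, 0.999, 0.0]
ft_force: [0.2, 0.0, 0.0]
finger_gap: 0.699
finger_force: 0.0
```

```bash
python3 -m pendant '[{"wx":0,"wy":0,"wz":0,"dx":0.6,"dy":0.06,"dz":0,"claw":0.7},{"wx":0,"wy":0,"wz":0,"dx":0.6,"dy":0.06,"dz":0,"claw":0.7},{"wx":0,"wy":0,"wz":0,"dx":0.6,"dy":0.06,"dz":0,"claw":0.7},{"wx":0,"wy":0,"wz":0,"dx":0.6,"dy":0.06,"dz":0,"claw":0.7},{"wx":0,"wy":0,"wz":0,"dx":0.6,"dy":0.06,"dz":0,"claw":0.7},{"wx":0,"wy":0,"wz":0,"dx":0.6,"dy":0.06,"dz":0,"claw":0.7},{"wx":0,"wy":0,"wz":0,"dx":0.6,"dy":0.06,"dz":0,"claw":0.7},{"wx":0,"wy":0,"wz":0,"dx":0.6,"dy":0.06,"dz":0,"claw":0.7},{"wx":0,"wy":0,"wz":0,"dx":0.6,"dy":0.06,"dz":0,"claw":0.7},{"wx":0,"wy":0,"wz":0,"dx":0.6,"dy":0.06,"dz":0,"claw":0.7}]'
python3 -m pendant '[{"wx":0,"wy":0,"wz":0,"dx":0.5,"dy":0.05,"dz":0,"claw":0.7},{"wx":0,"wy":0,"wz":0,"dx":0.5,"dy":0.05,"dz":0,"claw":0.7},{"wx":0,"wy":0,"wz":0,"dx":0.5,"dy":0.05,"dz":0,"claw":0.7},{"wx":0,"wy":0,"wz":0,"dx":0.5,"dy":0.05,"dz":0,"claw":0.7}]'
python3 -c "
from h import *
c=cap('top','t2.png');housing(c,0)"
```

```text
time_s: 4.1
tool_pos: [0.5253, -0.0394, 0.013]
eef_rot: [-0.001, -0.05, 0.999, -0.0]
ft_force: [-5.6, -0.9, 4.3]
finger_gap: 0.699
finger_force: 2.7
time_s: 4.5
tool_pos: [0.5447, -0.0371, 0.013]
eef_rot: [-0.001, -0.05, 0.999, 0.0]
ft_force: [-5.8, -0.1, 4.9]
finger_gap: 0.7
finger_force: 3.3
```

View pics/t2.png

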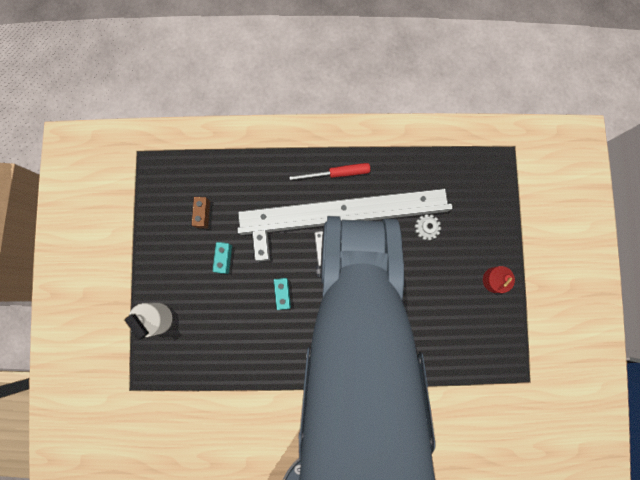

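The arm hides most of the housing; its left end shows at about (320,252), so it has squared up close to the fence. I'll carry on and judge by force.

```bash
python3 -m pendant '[{"wx":0,"wy":0,"wz":0,"dx":0.4,"dy":0.04,"dz":0,"claw":0.7},{"wx":0,"wy":0,"wz":0,"dx":0.4,"dy":0.04,"dz":0,"claw":0.7},{"wx":0,"wy":0,"wz":0,"dx":0.4,"dy":0.04,"dz":0,"claw":0.7},{"wx":0,"wy":0,"wz":0,"dx":0.3,"dy":0.03,"dz":0,"claw":0.7}]'
python3 -m pendant '[{"wx":0,"wy":0,"wz":0,"dx":0.15,"dy":0.015,"dz":0,"claw":0.7},{"wx":0,"wy":0,"wz":0,"dx":0.15,"dy":0.015,"dz":0,"claw":0.7}]'
```

```text
time_s: 4.95
tool_pos: [0.561, -0.0356, 0.013]
eef_rot: [-0.0, -0.05, 0.999, 0.0]
ft_force: [-2.6, -0.2, -1.5]
finger_gap: 0.701
finger_force: 1.3
time_s: 5.15
tool_pos: [0.5639, -0.0353, 0.013]
eef_rot: [-0.0, -0.05, 0.999, -0.0]
ft_force: [-3.2, -0.6, -1.9]
finger_gap: 0.696
finger_force: 1.3
```

```bash
python3 -m pendant '[{"wx":0,"wy":0,"wz":0,"dx":0.15,"dy":0.015,"dz":0,"claw":0.7},{"wx":0,"wy":0,"wz":0,"dx":0.15,"dy":0.015,"dz":0,"claw":0.7}]'; python3 -m pendant '[{"wx":0,"wy":0,"wz":0,"dx":0.1,"dy":0.01,"dz":0,"claw":0.7},{"wx":0,"wy":0,"wz":0,"dx":0,"dy":0,"dz":0,"claw":0.7}]'
```

```text
time_s: 5.35
tool_pos: [0.5646, -0.0352, 0.013]
eef_rot: [-0.002, -0.05, 0.999, -0.0]
ft_force: [-14.8, -2.1, 9.8]
finger_gap: 0.701
finger_force: 7.8
time_s: 5.55
tool_pos: [0.5645, -0.0352, 0.013]
eef_rot: [-0.003, -0.05, 0.999, -0.0]
ft_force: [-14.7, -1.7, 8.4]
finger_gap: 0.701
finger_force: 7.6
```

```bash
python3 -m pendant '[{"wx":0,"wy":0,"wz":0,"dx":-1,"dy":-0.1,"dz":0,"claw":0.7},{"wx":0,"wy":0,"wz":0,"dx":-1.5,"dy":-0.15,"dz":0,"claw":0.7},{"wx":0,"wy":0,"wz":0,"dx":-1.5,"dy":-0.15,"dz":1,"claw":0.7},{"wx":0,"wy":0,"wz":0,"dx":0,"dy":0,"dz":3,"claw":0.7},{"wx":0,"wy":0,"wz":0,"dx":0,"dy":0,"dz":4,"claw":0.7},{"wx":0,"wy":0,"wz":0,"dx":0,"dy":0,"dz":4,"claw":0.7},{"wx":0,"wy":0,"wz":-0.13,"dx":0,"dy":0,"dz":2,"claw":0.4},{"wx":0,"wy":0,"wz":-0.13,"dx":0,"dy":-1.0,"dz":0,"claw":0.4},{"wx":0,"wy":0,"wz":-0.13,"dx":0,"dy":-1.5,"dz":0,"claw":0.4},{"wx":0,"wy":0,"wz":-0.13,"dx":0.5,"dy":-1.5,"dz":0,"claw":0.4}]'
python3 -m pendant '[{"wx":0,"wy":0,"wz":-0.131,"dx":0.5,"dy":-1.5,"dz":0,"claw":0.4},{"wx":0,"wy":0,"wz":-0.131,"dx":0.5,"dy":-1.5,"dz":0,"claw":0.4},{"wx":0,"wy":0,"wz":-0.131,"dx":1,"dy":-1.5,"dz":0,"claw":0.4},{"wx":0,"wy":0,"wz":-0.131,"dx":1.5,"dy":-0.5,"dz":0,"claw":0.4},{"wx":0,"wy":0,"wz":-0.131,"dx":1.5,"dy":0,"dz":0,"claw":0.4},{"wx":0,"wy":0,"wz":-0.131,"dx":1.5,"dy":0,"dz":0,"claw":0.4},{"wx":0,"wy":0,"wz":-0.131,"dx":1.5,"dy":0,"dz":0,"claw":0.4},{"wx":0,"wy":0,"wz":-0.131,"dx":1.5,"dy":0,"dz":0,"claw":0.4},{"wx":0,"wy":0,"wz":0,"dx":0,"dy":0,"dz":0,"claw":0.4}]'
python3 -c "
from h import *
c=cap('top','t3.png');cap('wrist','w3.png')
s=env.read_state();print(s['joints'])"
```

```text
time_s: 6.55
tool_pos: [0.5335, -0.0793, 0.1542]
eef_rot: [0.001, 0.21, 0.978, 0.0]
ft_force: [-0.4, -0.2, -0.6]
finger_gap: 0.404
finger_force: 0.0
time_s: 7.45
tool_pos: [0.6301, -0.129, 0.1533]
eef_rot: [0.001, 0.67, 0.742, 0.001]
ft_force: [0.2, -1.0, 0.4]
finger_gap: 0.4
finger_force: 0.0
[-2.02510621e-01  4.68780717e-01  1.33132019e-01  1.23479608e+00
  3.71068748e-05  1.26128193e+00]
```

View pics/t3.png

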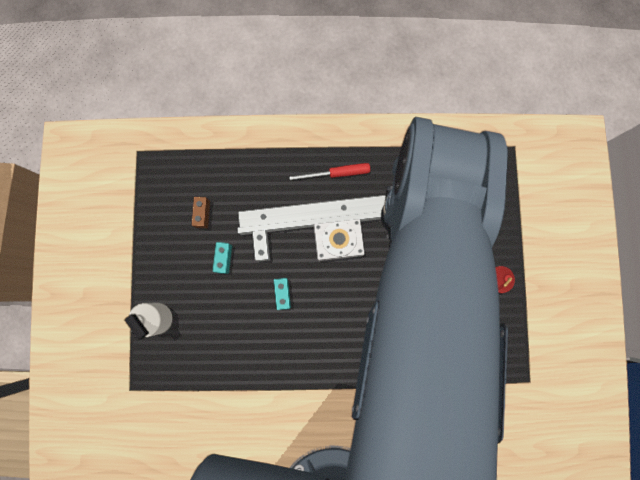

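View pics/w3.png

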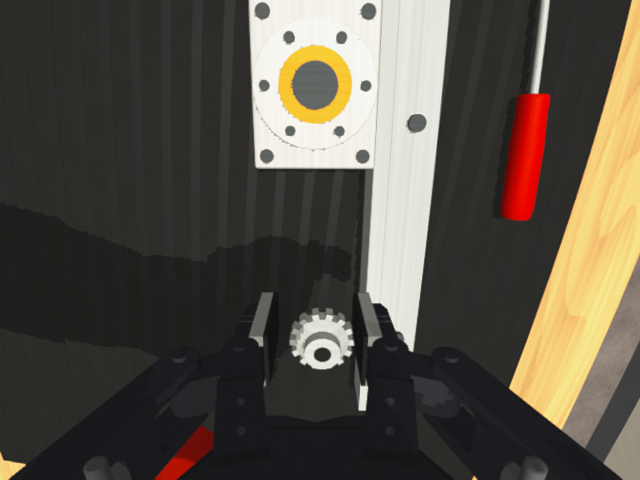

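The housing lies flat against the fence, bush at (340,238) in the top view, well short of the stop. The fingers are beyond its right end and clear of the pinion. I'll go down and push along.

```bash
python3 -m pendant '[{"wx":0,"wy":0,"wz":0,"dx":0,"dy":0,"dz":-2,"claw":0.4},{"wx":0,"wy":0,"wz":0,"dx":0,"dy":0,"dz":-4,"claw":0.4},{"wx":0,"wy":0,"wz":0,"dx":0,"dy":0,"dz":-4,"claw":0.4},{"wx":0,"wy":0,"wz":0,"dx":0,"dy":0,"dz":-3,"claw":0.4},{"wx":0,"wy":0,"wz":0,"dx":0,"dy":0,"dz":-1,"claw":0.4},{"wx":0,"wy":0,"wz":0,"dx":-0.06,"dy":0.6,"dz":0,"claw":0.4},{"wx":0,"wy":0,"wz":0,"dx":-0.06,"dy":0.6,"dz":0,"claw":0.4},{"wx":0,"wy":0,"wz":0,"dx":-0.06,"dy":0.6,"dz":0,"claw":0.4},{"wx":0,"wy":0,"wz":0,"dx":-0.06,"dy":0.6,"dz":0,"claw":0.4}]'
python3 -m pendant '[{"wx":0,"wy":0,"wz":0,"dx":-0.06,"dy":0.6,"dz":0,"claw":0.4},{"wx":0,"wy":0,"wz":0,"dx":-0.06,"dy":0.6,"dz":0,"claw":0.4},{"wx":0,"wy":0,"wz":0,"dx":-0.06,"dy":0.6,"dz":0,"claw":0.4},{"wx":0,"wy":0,"wz":0,"dx":-0.06,"dy":0.6,"dz":0,"claw":0.4},{"wx":0,"wy":0,"wz":0,"dx":-0.06,"dy":0.6,"dz":0,"claw":0.4},{"wx":0,"wy":0,"wz":0,"dx":-0.06,"dy":0.6,"dz":0,"claw":0.4},{"wx":0,"wy":0,"wz":0,"dx":-0.06,"dy":0.6,"dz":0,"claw":0.4},{"wx":0,"wy":0,"wz":0,"dx":-0.06,"dy":0.6,"dz":0,"claw":0.4}]'
```

```text
time_s: 8.45
tool_pos: [0.6265, -0.1044, 0.0149]
eef_rot: [0.001, 0.669, 0.743, 0.001]
ft_force: [0.8, -0.1, -0.0]
finger_gap: 0.399
finger_force: 0.0
time_s: 9.25
tool_pos: [0.621, -0.0576, 0.0136]
eef_rot: [0.001, 0.67, 0.742, -0.0]
ft_force: [-0.4, -5.7, 1.9]
finger_gap: 0.403
finger_force: 2.8
```

```bash
python3 -m pendant '[{"wx":0,"wy":0,"wz":0,"dx":-0.06,"dy":0.6,"dz":0,"claw":0.4},{"wx":0,"wy":0,"wz":0,"dx":-0.06,"dy":0.6,"dz":0,"claw":0.4},{"wx":0,"wy":0,"wz":0,"dx":-0.06,"dy":0.6,"dz":0,"claw":0.4},{"wx":0,"wy":0,"wz":0,"dx":-0.06,"dy":0.6,"dz":0,"claw":0.4},{"wx":0,"wy":0,"wz":0,"dx":-0.06,"dy":0.6,"dz":0,"claw":0.4},{"wx":0,"wy":0,"wz":0,"dx":-0.06,"dy":0.6,"dz":0,"claw":0.4},{"wx":0,"wy":0,"wz":0,"dx":-0.06,"dy":0.6,"dz":0,"claw":0.4},{"wx":0,"wy":0,"wz":0,"dx":-0.06,"dy":0.6,"dz":0,"claw":0.4},{"wx":0,"wy":0,"wz":0,"dx":-0.06,"dy":0.6,"dz":0,"claw":0.4},{"wx":0,"wy":0,"wz":0,"dx":-0.06,"dy":0.6,"dz":0,"claw":0.4}]'
python3 -m pendant '[{"wx":0,"wy":0,"wz":0,"dx":-0.04,"dy":0.4,"dz":0,"claw":0.4},{"wx":0,"wy":0,"wz":0,"dx":-0.04,"dy":0.4,"dz":0,"claw":0.4},{"wx":0,"wy":0,"wz":0,"dx":-0.04,"dy":0.4,"dz":0,"claw":0.4}]'
python3 -m pendant '[{"wx":0,"wy":0,"wz":0,"dx":-0.015,"dy":0.15,"dz":0,"claw":0.4},{"wx":0,"wy":0,"wz":0,"dx":-0.015,"dy":0.15,"dz":0,"claw":0.4},{"wx":0,"wy":0,"wz":0,"dx":-0.015,"dy":0.15,"dz":0,"claw":0.4}]'
python3 -c "
from h import *
cap('wrist','w4.png')"
```

```text
time_s: 10.25
tool_pos: [0.615, 0.0025, 0.0136]
eef_rot: [0.001, 0.67, 0.742, -0.0]
ft_force: [0.2, -5.7, 3.4]
finger_gap: 0.403
finger_force: 2.8
time_s: 10.55
tool_pos: [0.6139, 0.0145, 0.0137]
eef_rot: [0.001, 0.67, 0.742, -0.0]
ft_force: [-0.0, -5.8, 3.4]
finger_gap: 0.401
finger_force: 2.9
time_s: 10.85
tool_pos: [0.6134, 0.0189, 0.0137]
eef_rot: [0.001, 0.67, 0.742, -0.0]
ft_force: [0.3, -5.6, 3.4]
finger_gap: 0.402
finger_force: 3.0
```

View pics/w4.png

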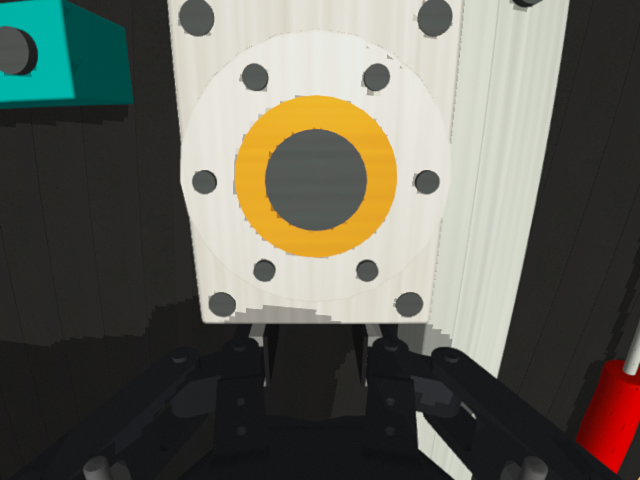

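The housing's end is square to the fingers (edge at row 323) and its right side lies along the fence at about column 440. A few millimetres remain.

```bash
python3 -m pendant '[{"wx":0,"wy":0,"wz":0,"dx":-0.015,"dy":0.15,"dz":0,"claw":0.4},{"wx":0,"wy":0,"wz":0,"dx":-0.015,"dy":0.15,"dz":0,"claw":0.4},{"wx":0,"wy":0,"wz":0,"dx":-0.015,"dy":0.15,"dz":0,"claw":0.4}]'
python3 -m pendant '[{"wx":0,"wy":0,"wz":0,"dx":-0.01,"dy":0.1,"dz":0,"claw":0.4},{"wx":0,"wy":0,"wz":0,"dx":-0.01,"dy":0.1,"dz":0,"claw":0.4}]'
```

```text
time_s: 11.2
tool_pos: [0.613, 0.0233, 0.0136]
eef_rot: [0.001, 0.67, 0.742, -0.0]
ft_force: [-0.6, -6.0, 2.2]
finger_gap: 0.399
finger_force: 3.0
time_s: 11.4
tool_pos: [0.6128, 0.0254, 0.0137]
eef_rot: [0.001, 0.67, 0.742, -0.0]
ft_force: [0.0, -6.1, 3.7]
finger_gap: 0.396
finger_force: 3.0
```

```bash
python3 -m pendant '[{"wx":0,"wy":0,"wz":0,"dx":-0.015,"dy":0.15,"dz":0,"claw":0.4},{"wx":0,"wy":0,"wz":0,"dx":-0.015,"dy":0.15,"dz":0,"claw":0.4}]'
python3 -m pendant '[{"wx":0,"wy":0,"wz":0,"dx":-0.01,"dy":0.1,"dz":0,"claw":0.4},{"wx":0,"wy":0,"wz":0,"dx":0,"dy":0,"dz":0,"claw":0.4}]'
```

```text
time_s: 11.6
tool_pos: [0.6125, 0.0273, 0.0136]
eef_rot: [0.002, 0.67, 0.742, -0.001]
ft_force: [0.3, -16.5, 4.2]
finger_gap: 0.402
finger_force: 8.3
time_s: 11.8
tool_pos: [0.6123, 0.0273, 0.0137]
eef_rot: [0.002, 0.67, 0.742, -0.002]
ft_force: [1.0, -15.8, 4.2]
finger_gap: 0.399
finger_force: 7.9
```

```bash
python3 -m pendant '[{"wx":0,"wy":0,"wz":0,"dx":0.05,"dy":-0.5,"dz":0,"claw":0.4},{"wx":0,"wy":0,"wz":0,"dx":0.1,"dy":-1,"dz":0,"claw":0.4},{"wx":0,"wy":0,"wz":0,"dx":0.2,"dy":-2,"dz":0,"claw":0.4},{"wx":0,"wy":0,"wz":0,"dx":0,"dy":-2,"dz":2,"claw":0.4},{"wx":0,"wy":0,"wz":0,"dx":0,"dy":-1,"dz":4,"claw":0.4},{"wx":0,"wy":0,"wz":0,"dx":0,"dy":-1,"dz":4,"claw":0.4},{"wx":0,"wy":0,"wz":0,"dx":0,"dy":-2,"dz":4,"claw":0.4},{"wx":0,"wy":0,"wz":0,"dx":-1,"dy":-2,"dz":2,"claw":0.4},{"wx":0,"wy":0,"wz":0,"dx":-1,"dy":-2,"dz":0,"claw":0.4},{"wx":0,"wy":0,"wz":0,"dx":0,"dy":0,"dz":0,"claw":0.4}]'
python3 - <<'E'
from h import *
c=cap('top');im=c['pixels'][:,:,::-1]
cv2.imwrite('pics/z5.png',cv2.resize(im[180:310,200:420],(792,468),interpolation=cv2.INTER_CUBIC))
# bush centre from orange mask
h=cv2.cvtColor(c['pixels'],cv2.COLOR_RGB2HSV)
m=cv2.inRange(h,(10,80,120),(30,255,255));m[:200]=0;m[280:]=0;m[:,:240]=0;m[:,420:]=0
q=max(cv2.findContours(m,cv2.RETR_EXTERNAL,cv2.CHAIN_APPROX_NONE)[0],key=cv2.contourArea)
(u,v),_=cv2.minEnclosingCircle(q);p=ray(c,[(u,v)],.053)[0,:2]
n=np.array([.9949,.1009]);t=np.array([-.1009,.9949]);d=p-[.6623,-.0343]
print(u,v,p,'x_f',d@n,'gap to stop from est',(p@t)-.0284)
E
```

```text
time_s: 12.8
tool_pos: [0.5949, -0.107, 0.1741]
eef_rot: [0.0, 0.67, 0.742, 0.0]
ft_force: [0.9, 0.8, 1.0]
finger_gap: 0.403
finger_force: 0.0
289.1400146484375 244.13999938964844 [0.60586367 0.09308135] x_f -0.04329572528061922 gap to stop from est 0.00307499034672698
```

View pics/z5.png

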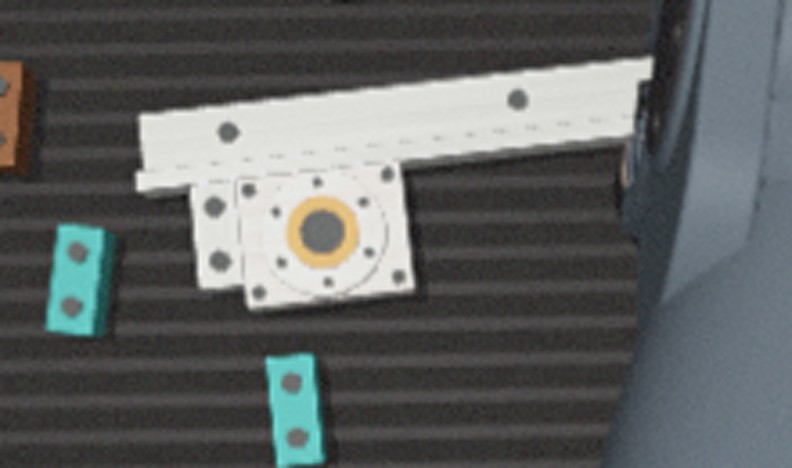

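The zoom shows the housing flush against both the fence and the stop, bush at (289,244), with no gaps. x_f is −43.3 mm, and the force contact confirmed the stop.

```bash
python3 -c "
from rig import env
print(env.sign_off())"
```

```text
the job is handed in; nothing more can be done
None
```

The housing was pushed flat against the fence, then along it to the end stop, and the job is handed in; the final top view shows no gap at either face, but sign-off returned no pass/fail result.

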